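# Make up two practical kits from the stock

### The job

Make up the two kits from the things standing in the middle of the bench: lay the pestle in the long trough of the tray that has one and stand the large rubber stopper in that same tray's round pocket; in the other tray, stand the white bottle in the wider pocket and the small rubber stopper in the narrower one. Each thing must rest flat inside its own pocket, the bottle and stoppers upright as they stood, and the glass jar and the matchbox among the stock must stay where they are.

Things in the scene. Friction and masses are not known exactly. Their poses are not given: they have to be found in the camera images.
- pestle_mid (a point): white porcelain pestle, 113 mm long, lying on the bench, 22 mm thick at its thick end and thinner towards the other end and the middle; this point is the middle of its length, on its axis, 11 mm above what it lies on; its y axis runs along its length. It may roll about that axis. About 0.09 kg
- bottle_white: white plastic reagent bottle with a screw cap, 37 mm diameter (body up to about 45 mm), 70 mm tall with the cap (cap 23 mm diameter), standing; origin at the centre of its underside, z up. The only opaque bottle in the stock, about 0.09 kg
- stopper_large: large red-brown rubber stopper, standing with its wide end up: 32 mm diameter at the top, tapering to a narrower foot, 28 mm tall; origin at the centre of its underside, z up; about 0.03 kg
- stopper_small: small red-brown rubber stopper, standing with its wide end up: 26 mm diameter at the top, tapering to a narrower foot, 26 mm tall; origin at the centre of its underside, z up; about 0.02 kg
- tray_trough: fixed grey tray, 150 (x) by 160 mm (y), with a trough and a round pocket; origin: centre of underside, z up. Heights above bench: floor 4, lip 6, ridges and ring 9.5 mm. Trough: centre x -37, y 0 mm, inside 136 (along y) by 40 mm, long sides open over the middle 62 mm for fingers, walls 4 mm. Pocket: centre x +38, y 0, inside diameter 44, ring 4 mm wide
- tray_pockets: fixed grey tray, 90 (x) by 160 mm (y), with two round pockets; origin: centre of underside, on the bench, z up. Heights above bench: floor 4, lip 6, rings 9 mm. Wider pocket: centre x 0, y +38 mm, inside diameter 56 mm. Narrower pocket: centre x 0, y -38 mm, inside diameter 44 mm. Rings 4 mm wide
- glass_jar: small clear glass jar without lid, 34 mm diameter, 40 mm tall, standing among the stock; origin at the centre of its underside. To be left alone
- match_box: matchbox lying among the stock, 53 (its x) by 36 (its y) by 14 mm; origin at the centre of its underside. To be left alone
Mind the look-alikes: they are no part of the job. Of the things like the part that bears pestle_mid, leave any that is turquoise; of the rest the larger one is meant.

How it is judged:
By the outcome, as a careful person would: the job done as asked, in the order asked, and still so for the second after the job is handed in, with the robot touching nothing.
It also fails if it takes over 120 s, if anything falls off the work surface, if the arm or the gripper's body presses on something with over 40 N, if the wrist force passes 120 N, or if a joint passes its speed limit or range.

### The arm

A 7-joint arm with a two-finger parallel gripper is mounted at the origin on a cart in front of the work surface, level with it; the furniture and walls round the work are solid. World frame = base frame: x ahead of the robot, y to its left, z up, the work surface at z = 0. Lengths are in m, angles in rad, forces in N, time in s.
With the tool pointing down it reaches from about 0.35 to 0.9 m from the base axis. Payload 7.2 kg.
Tool frame: the origin (TCP) lies midway between the tips of the shut fingers; the grasp point (between the pads) lies 19 mm behind it; z points along the fingers, y is the line along which they close (so a half turn about z gives the same grasp; the last joint's range is limited). The gripper opens to 88 mm and grips with 3 to 60 N. Pads are 20 mm wide; open, the fingers measure 115 mm over their backs; the gripper's body (75 mm by 178 mm) begins 61 mm behind the grasp point.
Start: joints at [-1.193, 0.411, -0.013, 1.596, 0.006, 1.134, -0.082], TCP at [0.269, 0.564, 0.223] pointing down, gripper open.
Joint ranges: [-2.95, 2.95], [-0.29, 1.99], [-1.47, 1.44], [0.14, 2.54], [-1.03, 4.17], [0.13, 1.85], [-2.86, 2.86]. Speed limits (rad/s): [2.39, 2.39, 3.01, 3.01, 3.14, 3.14, 3.14].

### API

Orientations are given as a unit quaternion [w, x, y, z].
In Python, from bench import ctrl gives the robot as it stands.
- The arm moves only by the tool play_rows, never from a script. Its argument "rows" is text: rows parted by semicolons, each of 7 numbers parted by spaces: the shift along the tool's x, y, z in mm, then the turn, a rotation vector about the tool's x, y, z in degrees, then the closure, from 0 (fully open) to 1 (shut). A call has 1 to 10 rows; each row shifts and turns the commanded pose from where the row before left it, along the tool's axes as they then stand; what a row does not reach is not made up. A row lasts 1/8 s, in which the tool goes at most 62.5 mm and 10.7 degrees, less where a joint would pass 70% of its speed; a pose out of reach is approached as far as the arm can. A call with a gripper value outside its range is refused whole. The fingers move at their own pace and stop on an object; the grip force is fixed at half the most. Time passes only in rows, so rows that do not move let the fingers close. It gives the time, the measured TCP pose, the force, the opening and the grip force at its end, in the units of the state.
- ctrl.state(): the state, without advancing time (a new reading comes with each control period).
- ctrl.read_camera(name): name is "scene" or "top" or "wrist"; returns a dict with "img" (420x560x3 uint8, red, green, blue), "intrinsics" (3x3 intrinsics, pixels), "extrinsics" (4x4, takes a point from world to camera coordinates). Camera axes: x right, y up, looking along -z (the intrinsics and any distortion apply to the point x, -y, -z); pixel columns grow to the right and rows downward; lengths in m; the calibration is good to about 2 mm. A picture is of the moment at which its call begins. There is no depth.
- ctrl.close_job(): hands the job in; it is judged then, once.
The state is a dict: "clock": time; "q": joint angles; "qd": joint speeds; "tau": joint torques, N m; "position": TCP position; "tool_rot": TCP orientation; "ft_force": force on the tool from outside, world axes, zero at the start; "moment": the same for the moment, N m; "grip_width": opening from 0.0 (shut) to 1.0 (fully open); "grip_force": force on a finger pad.
Only numpy, scipy, OpenCV 4.12 (cv2) and the standard library are available. Lean on these libraries where they do the work, as an engineer would, in place of code of your own. Each camera call takes 0.05 s, during which the arm holds its last target. There are 200 camera calls.

## Working session

There is one attempt and no reset: what is moved stays moved. The work goes in short steps, Python scripts to look and compute and a tool call to move; the robot and the scene stay as the last step left them, time stands still between calls to the robot, and variables do not carry over. Pictures are saved under pics/ and viewed, at most 14 in all, crops included, and the job is handed in when it is done.

Besides the shell and the picture viewer there is one more tool, called after "Call:" by a JSON object that holds its "method" and its "body". play_rows: Moves the arm, as the interface text tells. Its arguments: {"type":"object","properties":{"rows":{"type":"string"}},"required":["rows"]}

```bash
mkdir -p pics; cat > h.py <<'E'
import numpy as np, cv2
from bench import ctrl
def cam(n,save=None):
    c=ctrl.read_camera(n)
    if save: cv2.imwrite(f'pics/{save}.png',c['img'][:,:,::-1])
    return c
def ray(c,u,v,z):
    K=np.array(c['intrinsics']);E=np.array(c['extrinsics'])
    d=np.linalg.inv(K)@[u,v,1]; d=np.array([d[0],-d[1],-d[2]])
    R=E[:3,:3];o=-R.T@E[:3,3];d=R.T@d
    return o+d*(z-o[2])/d[2]
def proj(c,p):
    K=np.array(c['intrinsics']);E=np.array(c['extrinsics'])
    q=E[:3,:3]@np.array(p)+E[:3,3]; w=K@[q[0],-q[1],-q[2]]
    return w[:2]/w[2]
E
python3 - <<'E'
from h import *
c=cam('top','top0'); print(c['intrinsics'],c['extrinsics'],c.keys()); s=cam('scene','scene0')
print(ctrl.state())
E
```

```text
[[473.76581896   0.         282.37709425]
 [  0.         473.76581896 204.0772668 ]
 [  0.           0.           1.        ]] [[-0.00142196 -0.99993646 -0.01118282  0.10750761]
 [ 0.98961059 -0.00301482  0.14374207 -0.56293359]
 [-0.14376665 -0.01086224  0.989552   -1.31076225]
 [ 0.          0.          0.          1.        ]] dict_keys(['img', 'intrinsics', 'extrinsics'])
{'clock': 0.1, 'q': array([-1.19318772,  0.41183496, -0.01271828,  1.59694634,  0.00557845,
        1.13432867, -0.0822216 ]), 'qd': array([-0.0004915 , -0.00163511, -0.00063626, -0.00059896, -0.00049063,
       -0.00109111, -0.00268445]), 'tau': array([ 2.44239840e-03, -5.89099646e+01,  6.43025190e-01, -2.91708416e+01,
       -5.39579219e-02,  1.45462411e-02,  5.53222185e-05]), 'position': array([0.26931819, 0.56348367, 0.22188951]), 'tool_rot': array([-1.23149397e-04,  2.21063356e-01,  9.75259167e-01, -7.30742269e-04]), 'ft_force': array([-0.20471204, -0.13928376,  0.26917085]), 'moment': array([-0.01878943,  0.02677391,  0.03981026]), 'grip_force': 0.0, 'grip_width': 1.0011386859555096}
```

View pics/top0.png

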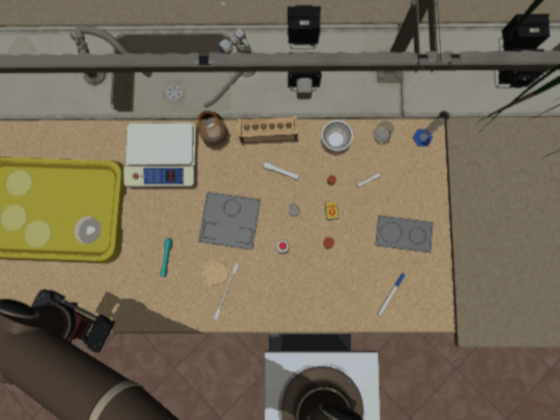

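View pics/scene0.png

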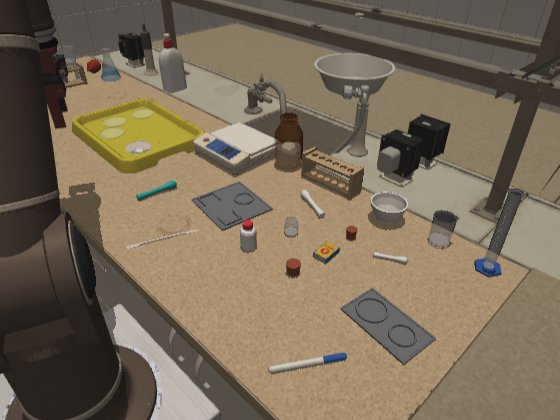

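The top view shows three pestle-like things: white at (281,171), a smaller white one at (369,180) and a turquoise one at (166,257). The larger white one at (281,171) fits. The stoppers are at (332,180) and (329,243), the bottle is at (283,247), the jar at (294,210) and the matchbox at (332,211). The trough tray is at (229,220) and the pocket tray at (405,233). Next I'll measure these and confirm them in a crop.

```bash
python3 - <<'E'
from h import *
c=cam('top'); im=c['img']; 
cv2.imwrite('pics/crop1.png',cv2.resize(im[150:275,195:440,::-1],None,fx=3.2,fy=3.2,interpolation=cv2.INTER_CUBIC))
hsv=cv2.cvtColor(im,cv2.COLOR_RGB2HSV)
def comps(mask,name,z,amin=15):
    n,l,st,ce=cv2.connectedComponentsWithStats(mask.astype(np.uint8))
    for i in range(1,n):
        x,y,w,h,a=st[i]
        if a<amin or not(195<x<450 and 150<y<310): continue
        ys,xs=np.where(l==i); r=cv2.minAreaRect(np.c_[xs,ys].astype(np.float32))
        b=[ray(c,u,v,z)[:2] for u,v in cv2.boxPoints(r)]
        print(name,ce[i].round(1),a,'xy',ray(c,*r[0],z)[:2].round(4),'sides mm',round(1000*np.linalg.norm(b[0]-b[1])),round(1000*np.linalg.norm(b[1]-b[2])),'dirs deg',np.degrees(np.arctan2(*(b[1]-b[0])[::-1])).round(1))
H,S,V=[hsv[...,i].astype(int) for i in range(3)]
comps((S<50)&(V>165),'white',0.011)
comps(((H<12)|(H>170))&(S>110)&(V<190),'red',0.027)
comps((S<70)&(V<135)&(V>60),'grey',0.006,800)
E
```

```text
white [279.5 169.7] 100 xy [0.6684 0.1123] sides mm 11 104 dirs deg -20.8
white [363.9 181.9] 19 xy [ 0.6335 -0.1338] sides mm 37 4 dirs deg -63.5
white [234.9 267.9] 22 xy [0.383 0.243] sides mm 25 6 dirs deg -17.9
white [387.5 300.1] 55 xy [ 0.2914 -0.1899] sides mm 82 5 dirs deg -32.7
white [216.6 313.9] 29 xy [0.2549 0.2922] sides mm 26 9 dirs deg -26.3
red [331.4 179.2] 61 xy [ 0.6384 -0.0363] sides mm 20 24 dirs deg -90.2
red [328.3 242.2] 93 xy [ 0.4557 -0.0234] sides mm 28 28 dirs deg -90.1
red [282.2 245.2] 37 xy [0.4475 0.1077] sides mm 17 17 dirs deg -90.1
grey [229.2 220.4] 2873 xy [0.5214 0.2623] sides mm 154 165 dirs deg -7.2
grey [403.9 233.6] 1782 xy [ 0.4811 -0.2457] sides mm 93 165 dirs deg -8.8
```

View pics/crop1.png

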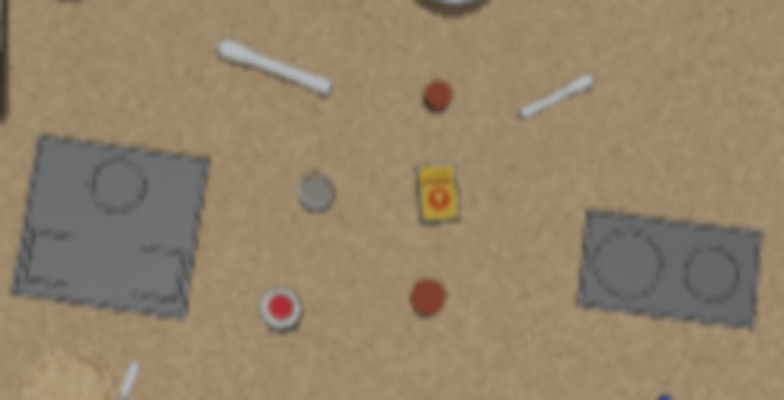

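The crop confirms it. The large pestle runs from (225,47) to (325,88), about twice the small one at (555,97). The large stopper is at (428,297) and the small one at (437,95). The trough tray has its ring on the far side, and the pocket tray has its wider ring on the left.

```bash
cat >> h.py <<'E'
def rel(x,y,z,ydir=None):
    """total shift in current tool axes (mm) and turn about tool z (deg) so that the closing axis has world angle ydir (deg)"""
    from scipy.spatial.transform import Rotation as Ro
    s=ctrl.state();R=Ro.from_quat(np.roll(s['tool_rot'],-1)).as_matrix()
    a=np.degrees(np.arctan2(R[1,1],R[0,1]))
    print('pos',s['position'].round(4),'yang',round(a,1),'tilt',(R[:2,2]*57.3).round(2),'w',round(s['grip_width']*88,1),'gf',round(s['grip_force'],1),'t',round(s['clock'],2))
    print('shift',(1000*R.T@(np.array([x,y,z])-s['position'])).round(1))
    if ydir is not None: print('turn z',round((-(ydir-a)+180)%360-180,1),'shift after turn',end=' ');b=np.radians(ydir);d=1000*(np.array([x,y,z])-s['position']);print((d@np.array([[np.sin(b),-np.cos(b),0],[np.cos(b),np.sin(b),0],[0,0,-1]]).T).round(1))
E
python3 - <<'E'
from h import *
rel(.64,.12,.22,-22)
E
```

```text
pos [0.2694 0.5636 0.222 ] yang 64.5 tilt [-0.02 -0.06] w 88.0 gf 0.0 t 0.15
shift [-525.7 -240.4    2.3]
turn z 86.5 shift after turn [272.4 509.8   2. ]
```

```bash
sed -i 's/\[np.sin(b),-np.cos(b),0\]/[-np.sin(b),np.cos(b),0]/' h.py
```

Call:
{"method": "play_rows", "body": {"rows": "-52.5 -24 0 0 0 0 0;-52.5 -24 0 0 0 0 0;-52.5 -24 0 0 0 0 0;-52.5 -24 0 0 0 0 0;-52.5 -24 0 0 0 0 0;-52.5 -24 0 0 0 0 0;-52.5 -24 0 0 0 0 0;-52.5 -24 0 0 0 0 0;-52.5 -24 0 0 0 0 0;-52.5 -24 0 0 0 0 0"}}

```text
clock: 1.4
position: [0.6406, 0.1196, 0.2224]
tool_rot: [-0.0, 0.221, 0.975, 0.0]
ft_force: [0.8, 0.3, 0.5]
grip_width: 0.999
grip_force: 0.0
```

Call:
{"method": "play_rows", "body": {"rows": "0 0 0 0 0 10 0;0 0 0 0 0 10 0;0 0 0 0 0 10 0;0 0 0 0 0 10 0;0 0 0 0 0 10 0;0 0 0 0 0 10 0;0 0 0 0 0 10 0;0 0 0 0 0 10 0;0 0 0 0 0 6.5 0;0 0 0 0 0 0 0"}}

```text
clock: 2.65
position: [0.6395, 0.1212, 0.2223]
tool_rot: [-0.0, 0.829, 0.559, -0.0]
ft_force: [-0.1, -1.2, -0.5]
grip_width: 1.0
grip_force: 0.0
```

```bash
python3 - <<'E'
from h import *
c=cam('wrist','w1'); rel(.6684,.1123,.1,-22); print(proj(c,(.6684,.1123,.011)))
E
```

```text
pos [0.6395 0.1212 0.2223] yang -21.9 tilt [-0.03 -0.02] w 87.8 gf 0.0 t 2.7
shift [  2.6  30.2 122.3]
turn z 0.1 shift after turn [  2.6  30.1 122.3]
[304.04958086 183.38541824]
```

View pics/w1.png

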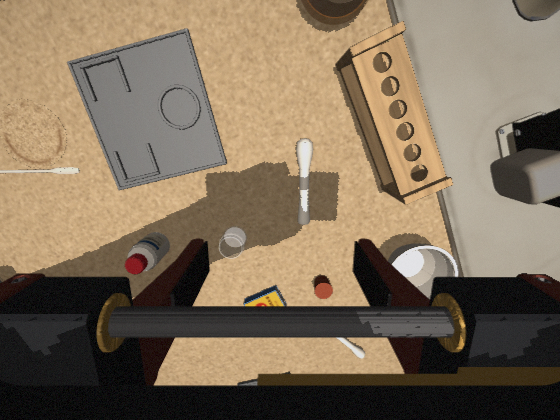

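The pestle runs from (304,138), its thick end, to (303,223). The trough tray's corners are at (68,63), (187,30), (226,162) and (120,188), and its ring is centred at (180,108).

```bash
python3 - <<'E'
from h import *
c=cam('wrist')
a=ray(c,304.5,138,.011);b=ray(c,303,223,.008);print(a,b,(a+b)/2,np.linalg.norm(a-b),np.degrees(np.arctan2(*(a-b)[[1,0]])))
P=[ray(c,*p,.006) for p in [(68,63),(187,30),(226,162),(120,188)]];print(np.round(P,4))
x=(P[1]+P[2]-P[0]-P[3]);y=(P[0]+P[1]-P[2]-P[3]);print('c',np.mean(P,0),np.degrees(np.arctan2(x[1],x[0])),np.degrees(np.arctan2(-y[0],y[1])))
r=ray(c,180,108,.0095);print('ring',r)
t=np.radians(-7.5);ct=np.mean(P,0)
for d in (-.037,.038): print(ct[:2]+d*np.array([np.cos(t),np.sin(t)]))
m=(a+b)/2; rel(m[0],m[1],.004,np.degrees(np.arctan2(*(a-b)[[1,0]]))-90)
E
```

```text
[0.68917989 0.16593477 0.011     ] [0.64787522 0.06087428 0.008     ] [0.66852756 0.11340453 0.0095    ] 0.11292822198838835 68.53766251967295
[[0.4601 0.3504 0.006 ]
 [0.6064 0.3289 0.006 ]
 [0.5847 0.1751 0.006 ]
 [0.4399 0.1962 0.006 ]]
c [0.52277464 0.26265376 0.006     ] -8.32364529833874 -7.7781748367392725
ring [0.56087153 0.25558105 0.0095    ]
[0.48609118 0.26748323]
[0.56044954 0.25769377]
pos [0.6396 0.1212 0.2224] yang -21.9 tilt [-0.02 -0.01] w 88.2 gf 0.0 t 2.75
shift [  3.7  29.8 218.4]
turn z -0.4 shift after turn [  3.4  29.8 218.4]
```

```bash
python3 - <<'E'
from h import *
c=cam('wrist','w2');s=cam('scene')
def o(c):
    E=np.array(c['extrinsics']);return -E[:3,:3].T@E[:3,3]
for z in (0,.03,.05,.06,.07,.08,.09):
    print(z,'top-right-rear',ray(c,452,182,z)[:2].round(3),'front-low-end',ray(c,412,200,z)[:2].round(3),'front-left top',ray(c,350,52,z)[:2].round(3), 'sceneTopR', ray(s,362,170,z)[:2].round(3))
a=s['img'][140:210,290:380,::-1]; b=c['img'][10:220,320:470,::-1]
b=cv2.resize(b,None,fx=2.5,fy=2.5);a=cv2.resize(a,(400,b.shape[0]))
cv2.imwrite('pics/rack.png',np.hstack([a,b]));print(b.shape)
E
```

```text
0 top-right-rear [0.853 0.038] front-low-end [0.797 0.034] front-left top [0.775 0.238] sceneTopR [0.906 0.129]
0.03 top-right-rear [0.839 0.05 ] front-low-end [0.787 0.046] front-left top [0.767 0.235] sceneTopR [0.862 0.101]
0.05 top-right-rear [0.829 0.058] front-low-end [0.78  0.054] front-left top [0.761 0.232] sceneTopR [0.834 0.082]
0.06 top-right-rear [0.824 0.062] front-low-end [0.777 0.058] front-left top [0.758 0.231] sceneTopR [0.819 0.073]
0.07 top-right-rear [0.819 0.066] front-low-end [0.773 0.062] front-left top [0.755 0.23 ] sceneTopR [0.805 0.064]
0.08 top-right-rear [0.815 0.07 ] front-low-end [0.77  0.066] front-left top [0.753 0.228] sceneTopR [0.791 0.054]
0.09 top-right-rear [0.81  0.074] front-low-end [0.767 0.07 ] front-left top [0.75  0.227] sceneTopR [0.776 0.045]
(525, 375, 3)
```

View pics/rack.png

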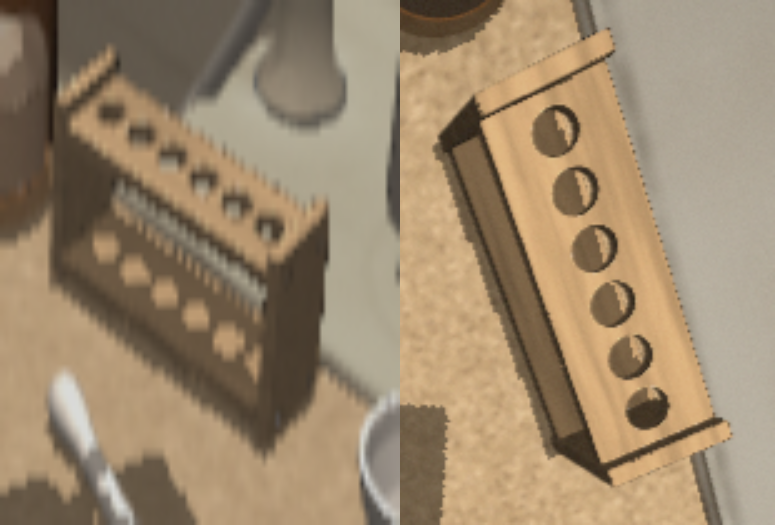

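The rack front is at about x 0.77 and some 65 mm high. The gripper body clears it, so I go down to the pestle.

Call:
{"method": "play_rows", "body": {"rows": "3.5 30 0 0 0 0 0;0 0 40 0 0 0 0.3;0 0 40 0 0 0 0.4;0 0 40 0 0 0 0.4;0 0 40 0 0 0 0.4;0 0 35 0 0 0 0.4;0 0 22.5 0 0 0 0.4;0 0 0 0 0 0 0.4;0 0 0 0 0 0 1;0 0 0 0 0 0 1"}}

```text
clock: 4.1
position: [0.6699, 0.1132, 0.0068]
tool_rot: [0.0, 0.829, 0.559, 0.001]
ft_force: [-0.1, -0.4, -0.5]
grip_width: 0.409
grip_force: 0.0
```

Call:
{"method": "play_rows", "body": {"rows": "0 0 0 0 0 0 1;0 0 0 0 0 0 1;0 0 0 0 0 0 1;0 0 -15 0 0 0 1;0 0 -30 0 0 0 1;0 0 -40 0 0 0 1;0 0 -35 0 0 0 1;0 0 0 0 0 0 1"}}

```text
clock: 5.1
position: [0.6708, 0.113, 0.1291]
tool_rot: [0.001, 0.829, 0.559, 0.003]
ft_force: [0.8, 0.4, -1.6]
grip_width: 0.215
grip_force: 30.0
```

```bash
python3 - <<'E'
from h import *
rel(.486,.268,.124,-8)
E
```

```text
pos [0.6708 0.113  0.1291] yang -22.1 tilt [0.32 0.08] w 18.9 gf 30.0 t 5.1
shift [  74.3 -229.5    4.2]
turn z -14.1 shift after turn [ 127.8 -204.5    5.1]
```

Call:
{"method": "play_rows", "body": {"rows": "0 0 0 0 0 -7 1;0 0 0 0 0 -7 1;25.5 -41 0 0 0 0 1;25.5 -41 0 0 0 0 1;25.5 -41 0 0 0 0 1;25.5 -41 0 0 0 0 1;25.5 -41 0 0 0 0 1;0 0 0 0 0 0 1;0 0 0 0 0 0 1"}}

```text
clock: 6.22
position: [0.4837, 0.2675, 0.1249]
tool_rot: [0.0, 0.755, 0.656, -0.0]
ft_force: [0.1, 0.3, -1.3]
grip_width: 0.213
grip_force: 30.0
```

```bash
python3 - <<'E'
from h import *
c=cam('wrist','w3');rel(.486,.268,.0115,-8)
for l in [(.486,.268,.004),(.486+.0189/2*1,.268+.067,.0095)]: print(proj(c,l))
E
```

```text
pos [0.4843 0.2669 0.125 ] yang -8.1 tilt [ 0.01 -0.04] w 18.9 gf 30.0 t 6.28
shift [  1.4   1.5 113.5]
turn z -0.1 shift after turn [  1.3   1.5 113.5]
[283.27082449 202.27674589]
[283.55958081 132.89435414]
```

View pics/w3.png

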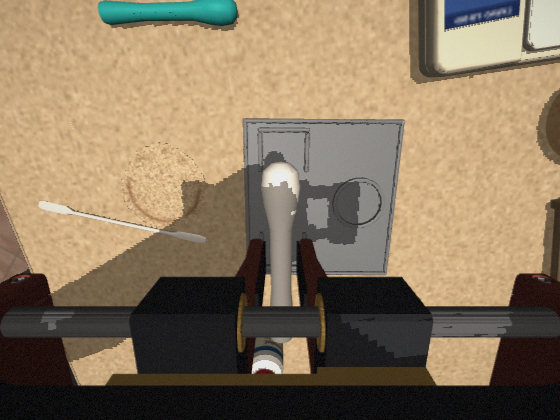

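The trough walls at columns 258–308 are centred on column 283, which matches the calibration. Lowering now.

Call:
{"method": "play_rows", "body": {"rows": "1.5 1.5 0 0 0 0 1;0 0 35 0 0 0 1;0 0 35 0 0 0 1;0 0 25 0 0 0 1;0 0 10 0 0 0 1;0 0 6 0 0 0 1;0 0 2.5 0 0 0 1;0 0 0 0 0 0 1;0 0 0 0 0 0 1"}}

```text
clock: 7.4
position: [0.4857, 0.2695, 0.0123]
tool_rot: [0.0, 0.755, 0.656, 0.001]
ft_force: [0.4, 0.8, -1.1]
grip_width: 0.216
grip_force: 30.0
```

Call:
{"method": "play_rows", "body": {"rows": "0 0 0 0 0 0 0.7;0 0 0 0 0 0 0.65;0 0 0 0 0 0 0.62;0 0 0 0 0 0 0.62;0 0 -10 0 0 0 0.62;0 0 -30 0 0 0 0.6;0 0 -50 0 0 0 0.5;0 0 -50 0 0 0 0.2;0 0 -40 0 0 0 0.2"}}

```text
clock: 8.52
position: [0.4857, 0.2691, 0.1945]
tool_rot: [0.0, 0.755, 0.656, 0.001]
ft_force: [-0.4, 0.7, -0.0]
grip_width: 0.688
grip_force: 0.0
```

```bash
python3 - <<'E'
from h import *
rel(.4557,-.0234,.19,-8)
c=cam('top');im=c['img'];s=cam('scene')['img'];w=cam('wrist')['img']
cv2.imwrite('pics/chk1.png',np.hstack([cv2.resize(w[100:320,180:460],(560,440)),])[:,:,::-1])
for z in (.027,): print('large',ray(c,328.3,242.2,.027),'small',ray(c,331.4,179.2,.025),'bottle cap',ray(c,282.2,245.2,.07))
E
```

```text
pos [0.4857 0.2691 0.1945] yang -8.1 tilt [0.09 0.07] w 60.6 gf 0.0 t 8.53
shift [-293.8   11.3    4.1]
turn z -0.1 shift after turn [-293.8   11.     4.5]
large [ 0.45514024 -0.02422472  0.027     ] small [ 0.63818699 -0.03620611  0.025     ] bottle cap [0.44440264 0.10658805 0.07      ]
```

View pics/chk1.png

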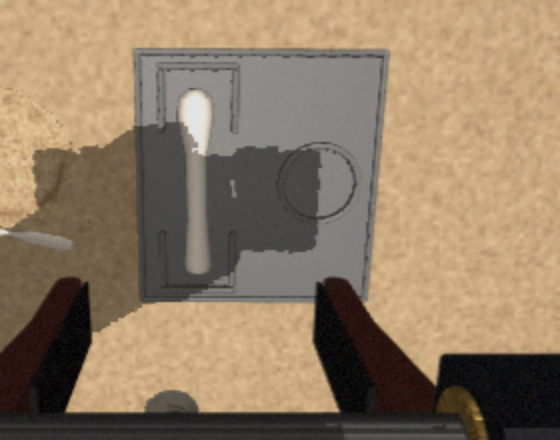

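The pestle lies inside the trough, between the end walls, and the ring is at crop (317,182). Next is the large stopper, with a look from close by.

Call:
{"method": "play_rows", "body": {"rows": "-50 2 0 0 0 0 0;-50 2 0 0 0 0 0;-50 2 0 0 0 0 0;-50 2 0 0 0 0 0;-50 2 0 0 0 0 0;-50 2 0 0 0 0 0;-50 0 0 0 0 0 0;-30 0 0 0 0 0 0;0 0 0 0 0 0 0"}}

```text
clock: 9.8
position: [0.4429, -0.1108, 0.191]
tool_rot: [-0.0, 0.756, 0.654, -0.001]
ft_force: [1.0, 0.5, 0.6]
grip_width: 0.998
grip_force: 0.0
```

```bash
cat >> h.py <<'E'
def red(c,z):
    hsv=cv2.cvtColor(c['img'],cv2.COLOR_RGB2HSV);H,S,V=[hsv[...,i].astype(int) for i in range(3)]
    n,l,st,ce=cv2.connectedComponentsWithStats((((H<12)|(H>170))&(S>110)&(V>60)).astype(np.uint8))
    for i in range(1,n):
        if 60<st[i][4]<4000 and st[i][1]<250: 
            x,y,w,h=st[i][:4];print('red',st[i],ray(c,x+w/2,y+h/2,z).round(4),'dia',(1000*np.linalg.norm(ray(c,x,y+h/2,z)-ray(c,x+w,y+h/2,z))).round(1))
E
python3 - <<'E'
from h import *
c=cam('wrist','w4');red(c,.027);rel(.455,-.0242,.01,-8)
E
```

```text
red [444  86  25  26 499] [ 0.6398 -0.0365  0.027 ] dia 26.3
red [267  97  30  32 738] [ 0.4562 -0.024   0.027 ] dia 32.0
red [355 104  17  18 184] [ 0.5422 -0.0364  0.027 ] dia 18.1
pos [ 0.4433 -0.1092  0.191 ] yang -8.2 tilt [-0.08  0.01] w 88.0 gf 0.0 t 9.85
shift [ 85.8  -0.3 181. ]
turn z -0.2 shift after turn [ 85.8  -0.3 181. ]
```

View pics/w4.png

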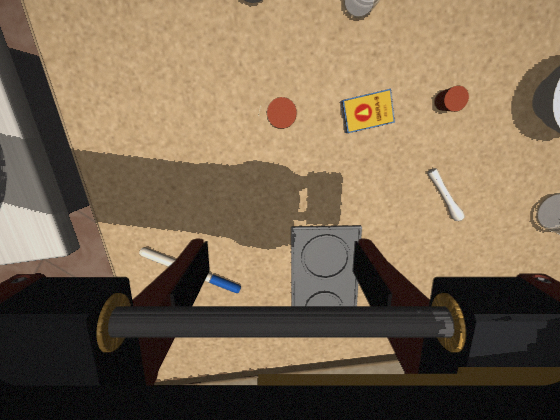

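The large stopper (32 mm) is at (282,113) and the small one (26 mm) at (456,99). The matchbox at (367,110) is close, so I approach with the gripper partly open.

Call:
{"method": "play_rows", "body": {"rows": "43 0.5 0 0 0 0 0.45;43 0 0 0 0 0 0.45;0 0 45 0 0 0 0.45;0 0 45 0 0 0 0.45;0 0 45 0 0 0 0.45;0 0 30 0 0 0 0.45;0 0 16 0 0 0 0.45;0 0 0 0 0 0 0.45;0 0 0 0 0 0 1;0 0 0 0 0 0 1"}}

```text
clock: 11.1
position: [0.4574, -0.0234, 0.0117]
tool_rot: [0.0, 0.755, 0.656, 0.001]
ft_force: [-0.3, -0.7, 0.3]
grip_width: 0.359
grip_force: 0.2
```

Call:
{"method": "play_rows", "body": {"rows": "0 0 0 0 0 0 1;0 0 0 0 0 0 1;0 0 0 0 0 0 1;0 0 -15 0 0 0 1;0 0 -35 0 0 0 1;0 0 -45 0 0 0 1;0 0 -45 0 0 0 1;0 0 0 0 0 0 1"}}

```text
clock: 12.1
position: [0.4586, -0.0237, 0.1541]
tool_rot: [0.001, 0.755, 0.656, 0.003]
ft_force: [-0.3, 0.3, 0.0]
grip_width: 0.332
grip_force: 30.0
```

```bash
python3 - <<'E'
from h import *
rel(.5605,.2565,.14,-8); c=cam('wrist')
E
```

```text
pos [ 0.4586 -0.0237  0.1541] yang -8.1 tilt [0.36 0.11] w 29.3 gf 30.0 t 12.1
shift [291.7  61.5  15.3]
turn z -0.1 shift after turn [291.7  61.9  14.1]
```

Call:
{"method": "play_rows", "body": {"rows": "46 12.4 0 0 0 0 1;46 12.4 0 0 0 0 1;46 12.4 0 0 0 0 1;46 12.4 0 0 0 0 1;46 12.4 0 0 0 0 1;0 0 0 0 0 0 1;0 0 0 0 0 0 1"}}

```text
clock: 13.02
position: [0.5493, 0.1943, 0.1494]
tool_rot: [0.0, 0.755, 0.656, -0.001]
ft_force: [-0.5, -0.2, -1.1]
grip_width: 0.338
grip_force: 30.0
```

```bash
python3 - <<'E'
from h import *
c=cam('wrist','w5');rel(.5605,.2565,.016,-8);u=proj(c,(.5605,.2565,.0095));print(u)
x,y=u.round().astype(int);x0=max(0,x-150);y0=max(0,y-110)
print(x0,y0);cv2.imwrite('pics/w5c.png',cv2.resize(c['img'][y0:y0+220,x0:x0+300,::-1],None,fx=2,fy=2))
E
```

```text
pos [0.5494 0.1938 0.1498] yang -8.1 tilt [-0.1  -0.08] w 29.9 gf 30.0 t 13.07
shift [ 63.9   2.3 133.7]
turn z -0.1 shift after turn [ 63.7   2.2 133.8]
[283.74867855 137.53986013]
134 28
```

View pics/w5c.png

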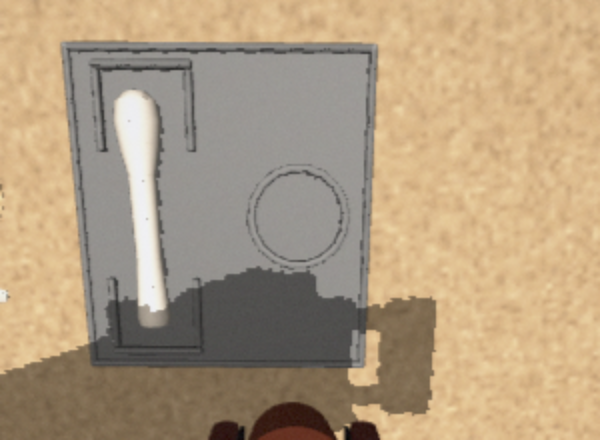

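The ring at crop (298,217), full-image (283,136.5), matches the prediction within 1 px. Placing the stopper.

Call:
{"method": "play_rows", "body": {"rows": "32 2 0 0 0 0 1;32 0 0 0 0 0 1;0 0 35 0 0 0 1;0 0 40 0 0 0 1;0 0 30 0 0 0 1;0 0 15 0 0 0 1;0 0 9 0 0 0 1;0 0 4.5 0 0 0 1;0 0 0 0 0 0 1;0 0 0 0 0 0 1"}}

```text
clock: 14.32
position: [0.5616, 0.2588, 0.0179]
tool_rot: [0.0, 0.755, 0.656, 0.001]
ft_force: [-0.2, -0.7, 0.7]
grip_width: 0.338
grip_force: 30.0
```

Call:
{"method": "play_rows", "body": {"rows": "0 0 0 0 0 0 0.6;0 0 0 0 0 0 0.55;0 0 0 0 0 0 0.5;0 0 0 0 0 0 0.5;0 0 -10 0 0 0 0.5;0 0 -40 0 0 0 0.5;0 0 -50 0 0 0 0.2;0 0 -50 0 0 0 0;0 0 -35 0 0 0 0;0 0 0 0 0 0 0"}}

```text
clock: 15.58
position: [0.5628, 0.2589, 0.206]
tool_rot: [0.0, 0.755, 0.656, 0.003]
ft_force: [-0.1, -0.4, -0.9]
grip_width: 0.917
grip_force: 0.0
```

```bash
python3 - <<'E'
from h import *
c=cam('wrist','w6');red(c,.031);t=cam('top');red(t,.031);rel(.4444,.1066,.2,-8)
E
```

```text
red [327   9  12  12 113] [0.6414 0.4333 0.031 ] dia 12.2
red [265 180  27  26 541] [0.5605 0.2581 0.031 ] dia 32.0
red [328 175   8   9  61] [ 0.6361 -0.0374  0.031 ] dia 23.1
pos [0.5609 0.2585 0.2024] yang -8.0 tilt [0.02 0.04] w 86.8 gf 0.0 t 15.68
shift [-166.7  -94.1    2.3]
turn z -0.0 shift after turn [-166.7  -94.2    2.4]
```

The large stopper shows as a 32 mm round at the ring centre, so it is seated. Now the bottle.

Call:
{"method": "play_rows", "body": {"rows": "-48 -19 0 0 0 0 0;-48 -19 0 0 0 0 0;-48 -19 0 0 0 0 0;-48 -19 0 0 0 0 0;-45 -18 0 0 0 0 0;0 0 0 0 0 0 0;0 0 0 0 0 0 0"}}

```text
clock: 16.55
position: [0.4349, 0.0376, 0.2018]
tool_rot: [-0.0, 0.755, 0.656, -0.0]
ft_force: [-0.1, 0.2, 1.0]
grip_width: 1.002
grip_force: 0.0
```

```bash
python3 - <<'E'
from h import *
c=cam('wrist','w7');red(c,.07);rel(.4444,.1066,.02,-8)
E
```

```text
red [270 119  23  24 412] [0.4449 0.1069 0.07  ] dia 22.5
red [444 217  22  20 332] [ 0.6151 -0.0172  0.07  ] dia 23.6
red [367 227  15  14 124] [ 0.5294 -0.0133  0.07  ] dia 16.2
pos [0.4352 0.0379 0.2018] yang -8.0 tilt [-0.02 -0.02] w 88.4 gf 0.0 t 16.6
shift [ 69.4  -0.3 181.8]
turn z 0.0 shift after turn [ 69.3  -0.4 181.8]
```

View pics/w7.png

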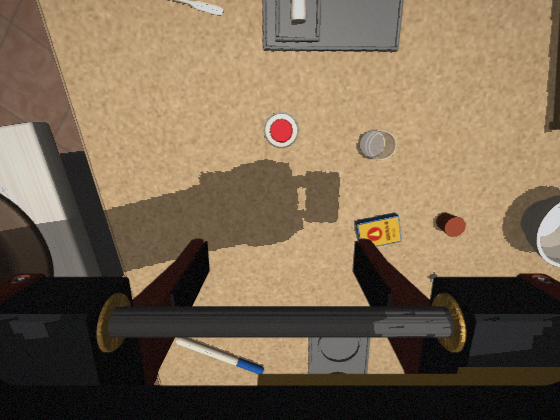

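The bottle's cap is at (281,130), well clear of the jar at (376,145).

Call:
{"method": "play_rows", "body": {"rows": "35 0 0 0 0 0 0.25;34.5 0 0 0 0 0 0.25;0 0 45 0 0 0 0.25;0 0 45 0 0 0 0.25;0 0 45 0 0 0 0.25;0 0 30 0 0 0 0.25;0 0 16 0 0 0 0.25;0 0 0 0 0 0 0.25;0 0 0 0 0 0 1;0 0 0 0 0 0 1"}}

```text
clock: 17.85
position: [0.4454, 0.1062, 0.0221]
tool_rot: [0.0, 0.755, 0.656, 0.001]
ft_force: [0.1, -0.1, -0.7]
grip_width: 0.559
grip_force: 0.0
```

Call:
{"method": "play_rows", "body": {"rows": "0 0 0 0 0 0 1;0 0 0 0 0 0 1;0 0 0 0 0 0 1;0 0 0 0 0 0 1;0 0 -15 0 0 0 1;0 0 -35 0 0 0 1;0 0 -45 0 0 0 1;0 0 -45 0 0 0 1;0 0 0 0 0 0 1"}}

```text
clock: 18.98
position: [0.4465, 0.1063, 0.1646]
tool_rot: [0.0, 0.755, 0.656, 0.003]
ft_force: [0.1, 0.5, -1.1]
grip_width: 0.419
grip_force: 30.0
```

```bash
python3 - <<'E'
from h import *
t=cam('top')
# tray_pockets from crop1 corners (crop px /3.2 + offset)
P=[ray(t,195+u/3.2,150+v/3.2,.006) for u,v in [(588,210),(762,232),(754,328),(578,306)]];m=np.mean(P,0);print(np.round(P,4),m)
c=ray(t,195+628/3.2,150+264/3.2,.009);d=ray(t,195+712/3.2,150+274/3.2,.009);print('wide',c,'narrow',d,np.linalg.norm(c-d))
rel(c[0],c[1],.16,-8)
E
```

```text
[[ 0.5335 -0.174   0.006 ]
 [ 0.5129 -0.3308  0.006 ]
 [ 0.4263 -0.3196  0.006 ]
 [ 0.4463 -0.1623  0.006 ]] [ 0.47974464 -0.24666637  0.006     ]
wide [ 0.48389978 -0.20793315  0.009     ] narrow [ 0.47468871 -0.2831756   0.009     ] 0.07580416186578104
pos [0.4453 0.1062 0.1628] yang -8.0 tilt [0.16 0.14] w 36.7 gf 30.0 t 19.02
shift [-305.7   82.1    2.1]
turn z -0.0 shift after turn [-305.7   82.     2.8]
```

Call:
{"method": "play_rows", "body": {"rows": "-46 10 0 0 0 0 1;-46 10 0 0 0 0 1;-46 10 0 0 0 0 1;-46 10 0 0 0 0 1;-46 10 0 0 0 0 1;-46 10 0 0 0 0 1;-46 11 0 0 0 0 1;-53 11 0 0 0 0 1;0 0 0 0 0 0 1;0 0 0 0 0 0 1"}}

```text
clock: 20.27
position: [0.4724, -0.2764, 0.1599]
tool_rot: [-0.001, 0.755, 0.655, -0.001]
ft_force: [0.2, -0.3, -0.5]
grip_width: 0.418
grip_force: 30.0
```

```bash
python3 - <<'E'
from h import *
c=cam('wrist','w8');rel(.4839,-.208,.026,-8);print(proj(c,(.4839,-.208,.009)),proj(c,(.4747,-.2832,.009)))
cv2.imwrite('pics/w8c.png',cv2.resize(c['img'][40:330,130:430,::-1],None,fx=2,fy=2))
E
```

```text
pos [ 0.4728 -0.2756  0.1601] yang -8.0 tilt [-0.11  0.08] w 36.5 gf 30.0 t 20.32
shift [ 68.4   1.8 134.2]
turn z -0.0 shift after turn [ 68.5   1.5 134.1]
[283.2055253  131.49524467] [284.32112312 201.99863331]
```

View pics/w8c.png

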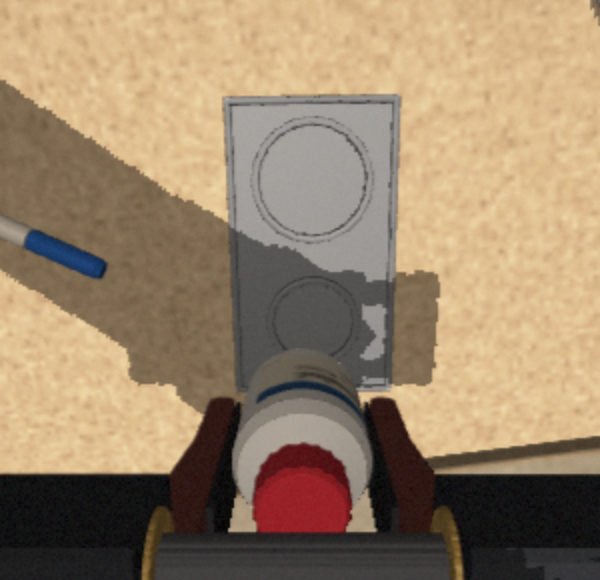

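The wider ring is at crop (312,180), full-image (286,130), about 2 mm off the estimate. I correct for that and place the bottle.

Call:
{"method": "play_rows", "body": {"rows": "35 4 0 0 0 0 1;35 0 0 0 0 0 1;0 0 35 0 0 0 1;0 0 40 0 0 0 1;0 0 30 0 0 0 1;0 0 16 0 0 0 1;0 0 9 0 0 0 1;0 0 4 0 0 0 1;0 0 0 0 0 0 1;0 0 0 0 0 0 1"}}

```text
clock: 21.58
position: [0.4876, -0.2084, 0.0278]
tool_rot: [0.0, 0.755, 0.656, 0.0]
ft_force: [-0.7, -0.4, -1.1]
grip_width: 0.421
grip_force: 30.0
```

Call:
{"method": "play_rows", "body": {"rows": "0 0 0 0 0 0 0.5;0 0 0 0 0 0 0.45;0 0 0 0 0 0 0.4;0 0 0 0 0 0 0.4;0 0 -15 0 0 0 0.4;0 0 -40 0 0 0 0.4;0 0 -50 0 0 0 0.2;0 0 -50 0 0 0 0;0 0 -20 0 0 0 0;0 0 0 0 0 0 0"}}

```text
clock: 22.82
position: [0.4879, -0.2086, 0.2042]
tool_rot: [0.001, 0.755, 0.656, 0.001]
ft_force: [0.3, -0.4, -0.8]
grip_width: 0.988
grip_force: 0.0
```

```bash
python3 - <<'E'
from h import *
c=cam('wrist','w9');red(c,.074);t=cam('top');red(t,.074);rel(.6395,-.0365,.2,-8)
E
```

```text
red [392   0  26  20 431] [ 0.6198 -0.053   0.074 ] dia 22.8
red [302  14  18  20 220] [ 0.537  -0.0524  0.074 ] dia 15.9
red [270 187  21  23 383] [ 0.4882 -0.206   0.074 ] dia 21.7
red [328 175   8   9  61] [ 0.6276 -0.0332  0.074 ] dia 22.4
red [225 201  11  11  88] [0.552  0.2504 0.074 ] dia 30.7
pos [ 0.4868 -0.2079  0.2018] yang -8.0 tilt [-0.01  0.03] w 87.6 gf 0.0 t 22.93
shift [191.1 127.3   1.9]
turn z -0.0 shift after turn [191.  127.4   1.8]
```

The bottle is centred in its pocket. Now the small stopper.

Call:
{"method": "play_rows", "body": {"rows": "48 32 0 0 0 0 0.45;48 32 0 0 0 0 0.45;48 32 0 0 0 0 0.45;47 31.5 0 0 0 0 0.45;0 0 40 0 0 0 0.45;0 0 40 0 0 0 0.45;0 0 20 0 0 0 0.45;0 0 0 0 0 0 0.45;0 0 0 0 0 0 0.45"}}

```text
clock: 24.05
position: [0.6408, -0.0375, 0.1033]
tool_rot: [0.001, 0.755, 0.656, 0.001]
ft_force: [-0.1, -0.3, 0.2]
grip_width: 0.552
grip_force: 0.0
```

```bash
python3 - <<'E'
from h import *
c=cam('wrist','w10');rel(.64,-.0363,.0095,-8);cv2.imwrite('pics/w10c.png',c['img'][:,:,::-1])
E
```

```text
pos [ 0.641  -0.0374  0.1036] yang -8.1 tilt [0.13 0.  ] w 48.3 gf 0.0 t 24.1
shift [ 0.9 -1.3 94.1]
turn z -0.1 shift after turn [ 0.9 -1.1 94.1]
```

View pics/w10c.png

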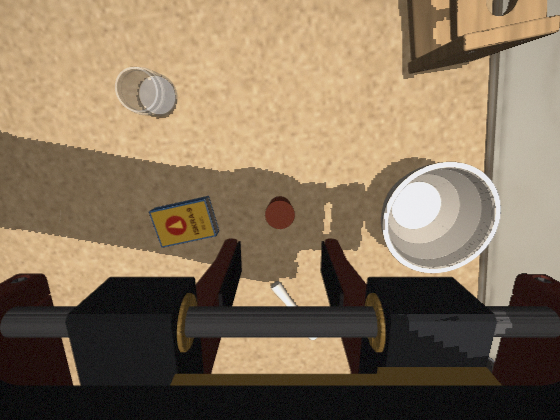

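The stopper at (280,212) is between the fingers in line. Before going down I check the height of the bowl at (441,217).

```bash
python3 - <<'E'
from h import *
c=cam('wrist');t=cam('top')
for z in (.03,.05,.07,.09):
    print(z,'wrist rim centre',ray(c,441.5,217,z)[:2].round(3),'near',ray(c,383,222,z)[:2].round(3),'top rim centre',ray(t,337,136,z)[:2].round(3))
E
```

```text
0.03 wrist rim centre [ 0.776 -0.056] near [ 0.727 -0.054] top rim centre [ 0.766 -0.054]
0.05 wrist rim centre [ 0.766 -0.048] near [ 0.72  -0.046] top rim centre [ 0.76  -0.052]
0.07 wrist rim centre [ 0.755 -0.04 ] near [ 0.714 -0.038] top rim centre [ 0.754 -0.05 ]
0.09 wrist rim centre [ 0.745 -0.033] near [ 0.708 -0.031] top rim centre [ 0.749 -0.048]
```

Call:
{"method": "play_rows", "body": {"rows": "1 -1 35 0 0 0 0.45;0 0 30 0 0 0 0.45;0 0 20 0 0 0 0.45;0 0 8.5 0 0 0 0.45;0 0 0 0 0 0 0.45;0 0 0 0 0 0 1;0 0 0 0 0 0 1;0 0 0 0 0 0 1;0 0 0 0 0 0 1;0 0 0 0 0 0 1"}}

```text
clock: 25.45
position: [0.6397, -0.0358, 0.0092]
tool_rot: [0.0, 0.755, 0.656, 0.0]
ft_force: [0.3, -0.6, 4.3]
grip_width: 0.269
grip_force: 30.0
```

Call:
{"method": "play_rows", "body": {"rows": "0 0 0 0 0 0 1;0 0 -15 0 0 0 1;0 0 -35 0 0 0 1;0 0 -45 0 0 0 1;0 0 -45 0 0 0 1;0 0 0 0 0 0 1;0 0 0 0 0 0 1"}}

```text
clock: 26.32
position: [0.6387, -0.0355, 0.1485]
tool_rot: [-0.0, 0.755, 0.656, -0.0]
ft_force: [-0.1, 0.2, -0.1]
grip_width: 0.273
grip_force: 30.0
```

```bash
python3 - <<'E'
from h import *
rel(.4765,-.2816,.14,-8)
E
```

```text
pos [ 0.6387 -0.0355  0.1485] yang -8.0 tilt [-0.03  0.03] w 24.0 gf 30.0 t 26.32
shift [-266.3 -126.2    8.5]
turn z -0.0 shift after turn [-266.2 -126.4    8.5]
```

Call:
{"method": "play_rows", "body": {"rows": "-47 -18 0 0 0 0 1;-47 -18 0 0 0 0 1;-47 -18 0 0 0 0 1;-47 -18 0 0 0 0 1;-47 -18 0 0 0 0 1;-47 -18 0 0 0 0 1;-49 -18.5 0 0 0 0 1;0 0 0 0 0 0 1;0 0 0 0 0 0 1"}}

```text
clock: 27.45
position: [0.4673, -0.345, 0.1475]
tool_rot: [-0.001, 0.755, 0.656, -0.0]
ft_force: [1.5, -0.0, 0.1]
grip_width: 0.272
grip_force: 30.0
```

```bash
python3 - <<'E'
from h import *
c=cam('wrist','w11');rel(.4765,-.2816,.0145,-8);u=proj(c,(.4765,-.2816,.009));print(u)
cv2.imwrite('pics/w11c.png',cv2.resize(c['img'][20:310,130:430,::-1],None,fx=2,fy=2)); print(2*(u-[130,20]))
E
```

```text
pos [ 0.468  -0.3443  0.1476] yang -8.0 tilt [-0.08  0.09] w 23.9 gf 30.0 t 27.5
shift [ 6.310e+01 -1.000e-01  1.332e+02]
turn z 0.0 shift after turn [ 63.3  -0.3 133.1]
[281.59973767 137.22868495]
[303.19947535 234.4573699 ]
```

View pics/w11c.png

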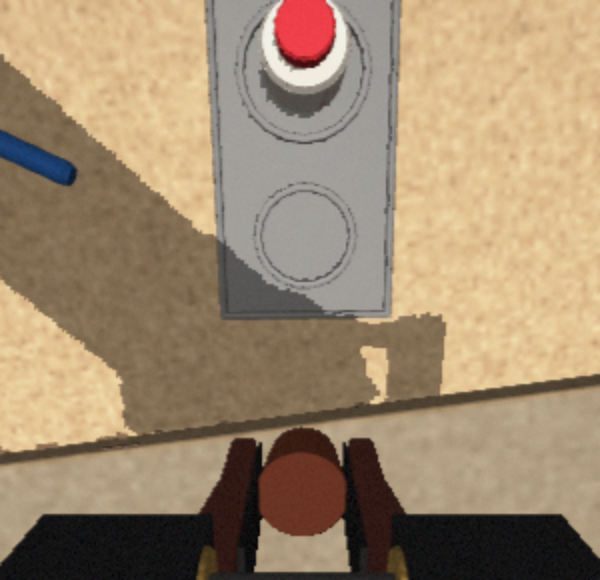

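The narrower ring at crop (304,235) matches the prediction, and the bottle stands inside its ring.

Call:
{"method": "play_rows", "body": {"rows": "32 0 0 0 0 0 1;31 0 0 0 0 0 1;0 0 35 0 0 0 1;0 0 40 0 0 0 1;0 0 30 0 0 0 1;0 0 15 0 0 0 1;0 0 9 0 0 0 1;0 0 4 0 0 0 1;0 0 0 0 0 0 1;0 0 0 0 0 0 1"}}

```text
clock: 28.75
position: [0.4769, -0.2837, 0.0163]
tool_rot: [0.0, 0.755, 0.656, 0.0]
ft_force: [-0.6, -0.1, 0.3]
grip_width: 0.272
grip_force: 30.0
```

Call:
{"method": "play_rows", "body": {"rows": "0 0 0 0 0 0 0.65;0 0 0 0 0 0 0.6;0 0 0 0 0 0 0.55;0 0 0 0 0 0 0.55;0 0 -10 0 0 0 0.55;0 0 -40 0 0 0 0.5;0 0 -50 0 0 0 0.2;0 0 -50 0 0 0 0;0 0 -35 0 0 0 0;0 0 0 0 0 0 0"}}

```text
clock: 30.0
position: [0.4777, -0.2845, 0.2038]
tool_rot: [0.002, 0.755, 0.656, 0.002]
ft_force: [-0.1, 1.0, -0.3]
grip_width: 0.914
grip_force: 0.0
```

Call:
{"method": "play_rows", "body": {"rows": "-30 0 0 0 0 0 0;-30 0 0 0 0 0 0;0 0 0 0 0 0 0;0 0 0 0 0 0 0"}}

```text
clock: 30.5
position: [0.4678, -0.342, 0.1998]
tool_rot: [-0.001, 0.755, 0.656, -0.0]
ft_force: [0.2, 1.2, 0.5]
grip_width: 1.001
grip_force: 0.0
```

```bash
python3 - <<'E'
from h import *
c=cam('wrist');t=cam('top');red(c,.029)
a=cv2.resize(c['img'][40:300,150:430],(392,364)); b=cv2.resize(t['img'][150:275,195:440],(784,400))[:, :]
b=cv2.resize(b,(392,200)); 
im=np.vstack([a,b]);cv2.imwrite('pics/fin.png',im[:,:,::-1])
E
```

```text
red [270  41  25  30 560] [ 0.4892 -0.1991  0.029 ] dia 25.9
red [271 129  23  24 417] [ 0.4774 -0.2841  0.029 ] dia 25.7
```

View pics/fin.png

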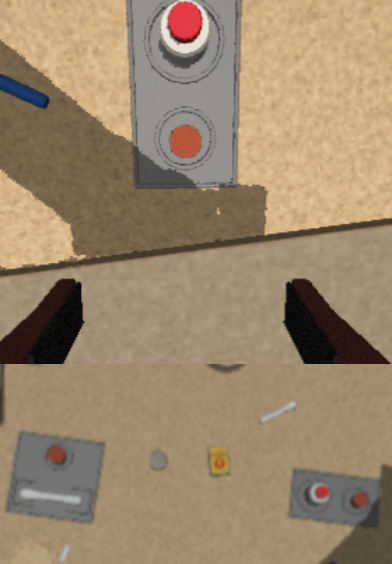

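All four things are inside their pockets: the small stopper at (185,141), the bottle at (185,30), and the pestle and large stopper in the left tray. The jar and matchbox look unmoved. Handing in.

```bash
python3 -c "
from bench import ctrl
print(ctrl.close_job())"
```

```text
the job is handed in; nothing more can be done
None
```

Both kits are made up in the order asked and handed in at about 31 s; the last camera view showed all four things in their pockets and the jar and matchbox apparently unmoved, but the hand-in returned no verdict.

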